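# Scan a battery pack, then probe its marked contact

### The arm

A 6-joint arm with a two-finger parallel gripper is mounted at the origin on the work surface. World frame = base frame: x ahead of the robot, y to its left, z up, the work surface at z = 0. Lengths are in m, angles in rad, forces in N, time in s.
With the tool pointing down it reaches from about 0.325 to 0.775 m from the base axis. Payload 5.5 kg.
Tool frame: the origin (TCP) lies at the very end of the fingers, on their centre line; the grasp point (between the pads) lies 19 mm behind it (manip.grip_depth is the distance from the TCP to the grasp point, in m); z points along the fingers, y is the direction in which the jaws open and shut (so a half turn about z gives the same grasp; the last joint's range is limited). The gripper opens to 88 mm and grips with 3 to 60 N. Pads are 20 mm wide; open, the fingers measure 115 mm over their backs; the gripper's body (75 mm by 178 mm) begins 61 mm behind the grasp point.
Start: joints at [-1.385, 0.091, 1.231, -0, 1.82, -0.057], TCP at [0.144, -0.582, 0.223] pointing down, gripper open.
Joint ranges: [-2.87, 2.87], [-0.86, 2.18], [0.17, 2.46], [-1.51, 4.65], [0.06, 2.69], [-2.65, 2.65]. Speed limits (rad/s): [2.57, 2.57, 3.01, 3.14, 3.14, 3.14].

### API

Orientations are given as a rotation vector (axis times angle).
In Python, from cell import monitor, camera, job, finder, manip gives the robot as it stands.
- The arm moves only by the tool play_rows, never from a script. Its argument "rows" is a list of rows, each an object with "rot": the turn, a rotation vector about the world's x, y, z in rad, a list of three; "xyz": the shift along the world's x, y, z in m, a list of three; "claw": the finger opening in m, from 0 to 0.0878. A call has 1 to 8 rows; each row is the pose to reach, as a shift and turn from the pose commanded when the call began; what a row does not reach only later rows make up. A row lasts 1/12 s, in which the tool goes at most 41.7 mm and 7.16 degrees, less where a joint would pass 70% of its speed; a pose out of reach is approached as far as the arm can. A call with a gripper value outside its range is refused whole. The fingers move at their own pace and stop on an object; "newtons" is the grip in N (left out, the last holds). Time passes only in rows, so rows that repeat a pose let the fingers close. It gives the time, the measured TCP pose, the force and the opening at its end, in the units of the state.
- monitor.observe(): the state, without advancing time (a new reading comes with each control period).
- camera(name): name is "scene" or "top"; returns a dict with "color" (400x640x3 uint8, red, green, blue), "intrinsics" (3x3 intrinsics, pixels), "world_to_cam" (4x4, takes a point from world to camera coordinates). Camera axes: x right, y up, looking along -z (the intrinsics and any distortion apply to the point x, -y, -z); pixel columns grow to the right and rows downward; lengths in m; the calibration is good to about 2 mm. A picture is of the moment at which its call begins. There is no depth.
- job.close_job(): hands the job in, once; it reports no verdict.
Trained networks look in a picture, given as the dict that the camera call returned (one of the last four; its "shot" number tells which), for a name from the list of things; names that differ only in an ending like _2 or _b are one class to them, and where a whole thing is asked for, a point or a joint stands for the part that bears it (a point fixed in the world has none). Each returns a list of dicts, best first, with "confidence" (0 to 1); they miss things now and then, are a little off and sometimes report something else, mostly with a low value. They report only what shows in the picture. A call takes as long as a camera call.
- finder.search_frame(picture, target): "position" ([column, row] in pixels, amid what is visible of it).
- finder.place_of(picture, target): "position" ([column, row] in pixels: a listed point, or the origin of a listed thing).
The state is a dict: "time_s": time; "q": joint angles; "joint_vel": joint speeds; "tau": joint torques, N m; "eef_pos": TCP position; "ee_rot": TCP orientation; "contact_force": force on the tool from outside, world axes, zero at the start; "wrist_torque": the same for the moment, N m; "width": finger opening in m.
Only numpy, scipy, OpenCV 4.12 (cv2) and the standard library are available. Lean on these libraries where they do the work, as an engineer would, in place of code of your own. Each camera call takes 0.05 s, during which the arm holds its last target.

### The job

Take the yellow cell tester out of its stand, point its nose squarely at the middle of the bar-code label on the pack with the orange ring, from about 7 cm away, and hold it still there for a second so that it reads the label. Then stand the tester upright on the steel spot inside that orange ring, pressing gently so that its spring plunger goes about half way in and never hitting the pack hard, and finish while holding it there: do not let go or put it back. Do not touch the other two packs and do not disturb the other things on the table.

Things in the scene. Friction and masses are not known exactly. Their poses are not given: they have to be found in the camera images.
- tester: loose yellow cell tester, 0.15-0.24 kg, nose down in its stand. Origin: on its axis at the barrel's lower end (nose); z runs up the axis. Dark barrel 18 mm dia. from z 0 to 45 mm, flange 44 mm dia. to 51, handle 36 (its x) by 28 mm (its y) from 51 to 121 mm. Reads labels straight ahead of the nose (-z); a brass spring plunger sticks 14 mm out of it. Its turn about its axis does not matter.
- probe_tip (a point): centre of the lower end face of the brass plunger (6 mm diameter), on the tester's axis, 14 mm beyond the end of the barrel when the spring is relaxed
- plunger (a joint): how far the plunger is pushed in: 0 relaxed (2 N preload) to 0.010 m at its hard stop (7 N); 0.5 N per mm
- stand: fixed black block 70 x 70 x 80 mm with an upright through hole 27 mm wide; the tester's flange rests on its top, barrel in the hole with about 4 mm of room all round, so it lifts straight out (by 60 mm or more to clear). Origin: centre of the underside
- pack_a: fixed test nest: dark base 120 x 72 x 12 mm; six copper-coloured cells under a white top frame (46 x 66 mm, top 80 mm above the table), centred 25 mm to +x of the origin; a sloping label on a grey bracket 38 mm to -x. Origin: centre of the base's underside, x from label to cells, z up. The pack to be tested: the only one with an ORANGE ring.
- label_a: white label with black bars on pack_a, 32 x 46 mm. Origin: centre of its face, 47 mm above the table; its z is the face's outward normal, leaning 25 degrees from vertical towards the -x end of the pack, away from the cells
- spot_a: marked contact spot on pack_a: round steel pad, 16 mm diameter, 3 mm thick, inside the orange ring (38 mm across). Origin: centre of its underside, 80 mm above the table; the face to be touched is at 83 mm. Rigid
- pack_b: fixed test nest: dark base 120 x 72 x 12 mm; six blue cells under a white top frame (46 x 66 mm, top 80 mm above the table), centred 25 mm to +x of the origin; a sloping label on a grey bracket 38 mm to -x. Origin: centre of the base's underside, x from label to cells, z up. Grey ring; not to be touched.
- pack_c: fixed test nest: dark base 120 x 72 x 12 mm; six green cells under a white top frame (46 x 66 mm, top 80 mm above the table), centred 25 mm to +x of the origin; a sloping label on a grey bracket 38 mm to -x. Origin: centre of the base's underside, x from label to cells, z up. Grey ring; not to be touched.
- cell_1: loose bystander: copper-coloured cell standing upright, 18 mm diameter, 64 mm tall, origin at its underside
- cell_2: loose bystander: another such cell
- screwdriver: loose bystander: screwdriver lying down, handle towards its -x
- tape: loose bystander: reel of amber tape lying flat, 90 mm across, 25 mm high, origin under its centre
- carton: loose bystander: open cardboard box 110 x 80 x 60 mm, origin under its centre
- tray: loose bystander: red tray 80 x 140 x 22 mm with three cells in it, origin under its centre

How it is judged:
By the outcome, as a careful person would: the job done as asked, in the order asked, and still so for the second after the job is handed in, while the arm keeps its last pose, push and grip.
It also fails if it takes over 45 s, if anything falls off the work surface, if the arm or the gripper's body presses on something with over 40 N, if the wrist force passes 120 N, or if a joint passes its speed limit or range.

## Working session

There is one attempt and no reset: what is moved stays moved. The work goes in short steps, Python scripts to look and compute and a tool call to move; the robot and the scene stay as the last step left them, time stands still between calls to the robot, and variables do not carry over. Pictures are saved under pics/ and viewed, and the job is handed in when it is done.

Besides the shell and the picture viewer there is one more tool, called by a JSON object that holds its "fn" and its "kwargs", one argument or row to a line. play_rows: Moves the arm, as the interface text tells. Its arguments: {"type":"object","properties":{"rows":{"type":"array"},"newtons":{"type":"number"}},"required":["rows"]}

```bash
ls; mkdir -p pics
python3 - <<'E'
from cell import monitor, camera, job, finder, manip
import cv2
s=monitor.observe(); print(s)
print([a for a in dir(manip) if a[0]!='_'])
for n in("scene","top"):
    p=camera(n); cv2.imwrite(f"pics/{n}0.png",p["color"][:,:,::-1]); print(n,p["intrinsics"],p["world_to_cam"],[k for k in p])
    for t in("tester","stand","pack_a","label_a","spot_a","probe_tip"):
        for f in(finder.search_frame,finder.place_of):
            try: print(t,f.__name__,[([round(float(v)) for v in d["position"]],round(d["confidence"],2)) for d in f(p,t)])
            except Exception as e: print(t,e)
E
```

```text
pics
{'time_s': 0.0, 'q': array([-1.38465946e+00,  9.18488769e-02,  1.23185502e+00, -2.41917823e-05,
        1.81975810e+00, -5.67286489e-02]), 'joint_vel': array([ 1.92434472e-03,  7.86046264e-04, -1.53719962e-05,  1.32336351e-04,
        2.76628623e-04, -9.18714967e-04]), 'tau': array([-5.32999384e-04, -4.46455443e+01, -4.06445968e+01,  6.99300854e-02,
        2.95373378e-02, -1.82009480e-04]), 'eef_pos': array([ 0.14421334, -0.58212584,  0.22153026]), 'ee_rot': array([-3.11660921e+00, -3.80320330e-01,  2.26487030e-04]), 'contact_force': array([ 0.09599394,  0.58368274, -0.02220037]), 'wrist_torque': array([-0.01848617,  0.0564182 , -0.05152395]), 'width': 0.08782235511029955}
['PlanningError', 'grip_depth']
scene [[492.02100013   0.         316.95743938]
 [  0.         492.02100013 198.41775186]
 [  0.           0.           1.        ]] [[-0.67370158  0.73890212 -0.01224063  0.41099137]
 [-0.41011457 -0.36004457  0.8379582   0.13086078]
 [ 0.61476192  0.56955383  0.54559712 -1.67400361]
 [ 0.          0.          0.          1.        ]] ['color', 'intrinsics', 'world_to_cam', 's
[... 678 characters left out ...]
 0.18919548 -0.5615894 ]
 [-0.188966   -0.01319892  0.98189492 -0.98796531]
 [ 0.          0.          0.          1.        ]] ['color', 'intrinsics', 'world_to_cam', 'shot']
tester call [([203, 208], 0.85)]
tester call [([214, 215], 0.87)]
stand call [([214, 216], 0.6)]
stand call [([216, 213], 0.92)]
pack_a call [([398, 229], 0.91), ([346, 190], 0.86), ([273, 186], 0.63), ([292, 127], 0.47), ([197, 157], 0.37)]
pack_a call [([347, 193], 0.97), ([401, 234], 0.75), ([274, 190], 0.65), ([202, 159], 0.26)]
label_a call [([405, 245], 0.47), ([282, 258], 0.19)]
label_a call [([404, 244], 0.69)]
spot_a call []
spot_a call [([404, 219], 0.49)]
probe_tip call []
probe_tip call [([212, 214], 0.18)]
```

View pics/scene0.png

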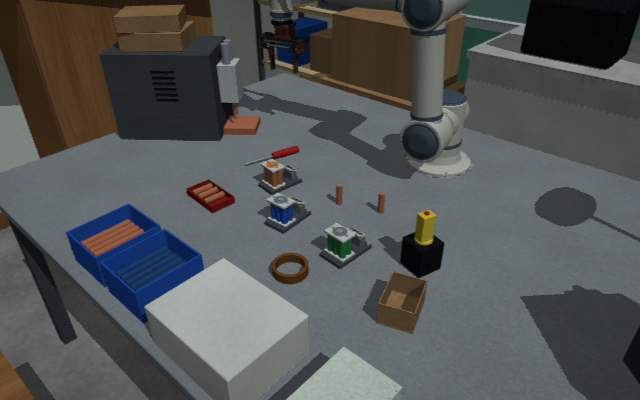

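View pics/top0.png

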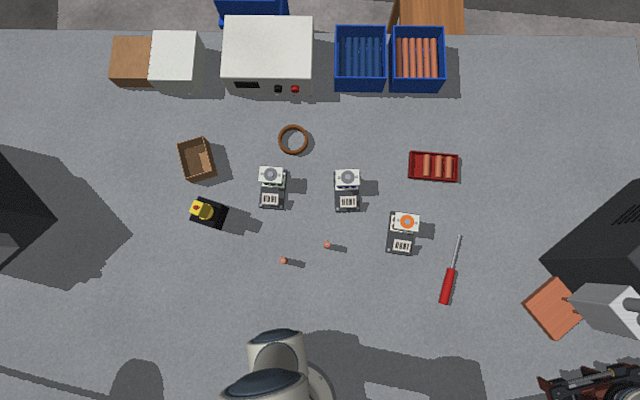

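Run:
```python
import cv2
a=cv2.imread("pics/top0.png"); b=a[110:290,160:460]
cv2.imwrite("pics/top0z.png",cv2.resize(b,None,fx=2.66,fy=2.66,interpolation=cv2.INTER_CUBIC))
a=cv2.imread("pics/scene0.png"); b=a[120:300,220:480]
cv2.imwrite("pics/scene0z.png",cv2.resize(b,None,fx=3,fy=3,interpolation=cv2.INTER_CUBIC))
```

```text
(no output)
```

View pics/top0z.png

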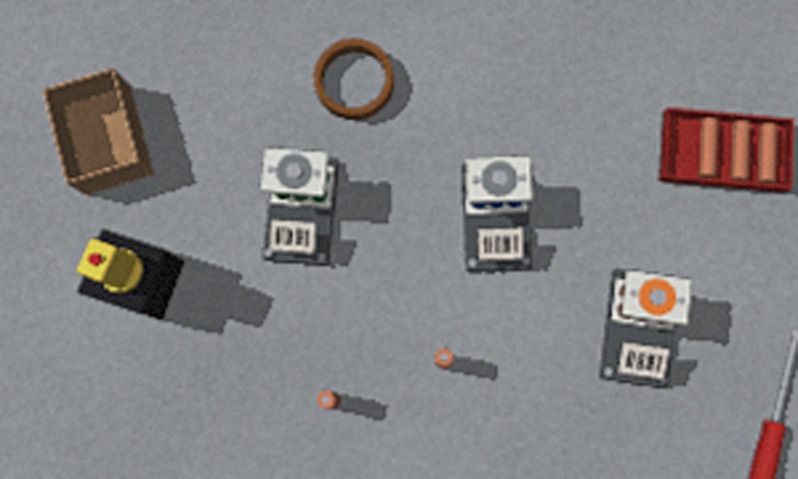

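View pics/scene0z.png

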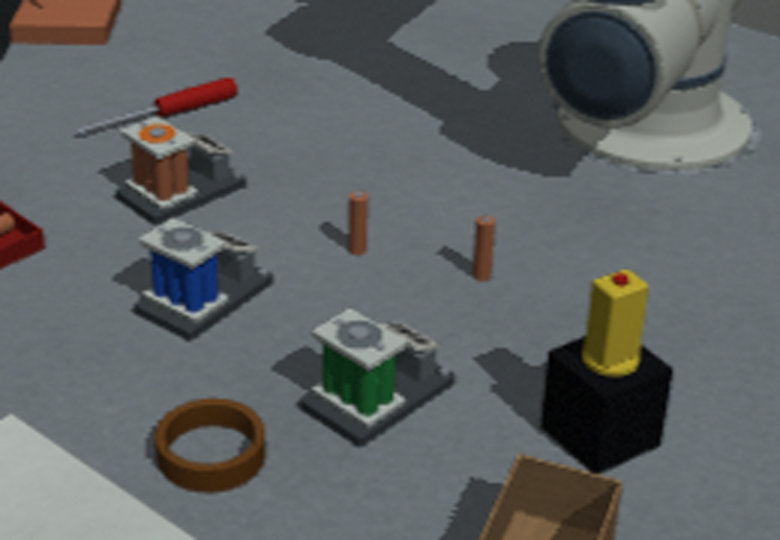

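The top view shows the orange ring at about (407,221), its label at (402,246), and the tester and stand at about (208,211). The scene view shows the ring at about (272,164) and the tester at about (425,228). Next I fit poses from both views.

```bash
cat > h.py <<'E'
import numpy as np, cv2
from scipy.optimize import least_squares
CAL={"scene":(np.array([[492.02100013,0,316.95743938],[0,492.02100013,198.41775186],[0,0,1]]),np.array([[-0.67370158,0.73890212,-0.01224063,0.41099137],[-0.41011457,-0.36004457,0.8379582,0.13086078],[0.61476192,0.56955383,0.54559712,-1.67400361],[0,0,0,1]])),
"top":(np.array([[371.97112706,0,320.82618792],[0,371.97112706,193.8005241],[0,0,1]]),np.array([[0.02124247,-0.99973063,-0.00935055,-0.073949],[0.98175384,0.01909093,0.18919548,-0.5615894],[-0.188966,-0.01319892,0.98189492,-0.98796531],[0,0,0,1]]))}
def proj(n,P):
    K,T=CAL[n]; P=np.atleast_2d(P); c=P@T[:3,:3].T+T[:3,3]; c=c*[1,-1,-1]; u=c@K.T; return u[:,:2]/u[:,2:]
def back(n,px,z):
    K,T=CAL[n]; d=np.linalg.inv(K)@[px[0],px[1],1]; d=T[:3,:3].T@(d*[1,-1,-1]); o=-T[:3,:3].T@T[:3,3]; return o+d*(z-o[2])/d[2]
def tri(d):
    return least_squares(lambda p:np.concatenate([proj(n,p)[0]-d[n] for n in d]),[.5,0,.05])
E
python3 - <<'E'
from h import *
def comps(n,f,minA=8):
    im=cv2.imread(f"pics/{n}0.png"); hsv=cv2.cvtColor(im,cv2.COLOR_BGR2HSV); m=f(hsv).astype(np.uint8)
    k,l,s,c=cv2.connectedComponentsWithStats(m); return [(s[i].tolist(),c[i].round(1).tolist()) for i in range(1,k) if s[i,4]>=minA]
org=lambda h:(h[...,0]>6)&(h[...,0]<16)&(h[...,1]>190)&(h[...,2]>190)
yel=lambda h:(h[...,0]>22)&(h[...,0]<32)&(h[...,1]>150)&(h[...,2]>90)
for n in CAL: print(n,"org",comps(n,org),"yel",comps(n,yel))
for n,px in [("top",(407,221.3)),("scene",(272.3,164.3))]: print("spot",n,back(n,px,.082))
for n,px in [("top",(402.1,245.7)),("scene",(290.3,168.7))]: print("label",n,back(n,px,.047))
E
python3 - <<'E'
import cv2
a=cv2.imread("pics/top0.png")
cv2.imwrite("pics/tA.png",cv2.resize(a[200:260,375:435],None,fx=9,fy=9,interpolation=cv2.INTER_NEAREST))
cv2.imwrite("pics/tT.png",cv2.resize(a[185:240,180:240],None,fx=9,fy=9,interpolation=cv2.INTER_NEAREST))
a=cv2.imread("pics/scene0.png")
cv2.imwrite("pics/sA.png",cv2.resize(a[150:200,250:310],None,fx=9,fy=9,interpolation=cv2.INTER_NEAREST))
cv2.imwrite("pics/sT.png",cv2.resize(a[200:280,390:455],None,fx=7,fy=7,interpolation=cv2.INTER_NEAREST))
E
```

```text
scene org [] yel [([415, 210, 21, 35, 401], [426.9, 228.1])]
top org [([401, 216, 13, 12, 71], [406.6, 221.5])] yel [([189, 200, 24, 20, 281], [201.7, 209.9])]
spot top [ 0.48699244 -0.29509436  0.082     ]
spot scene [ 0.49001545 -0.2916136   0.082     ]
label top [ 0.42387494 -0.28791466  0.047     ]
label scene [ 0.4304481  -0.27596119  0.047     ]
```

View pics/tA.png

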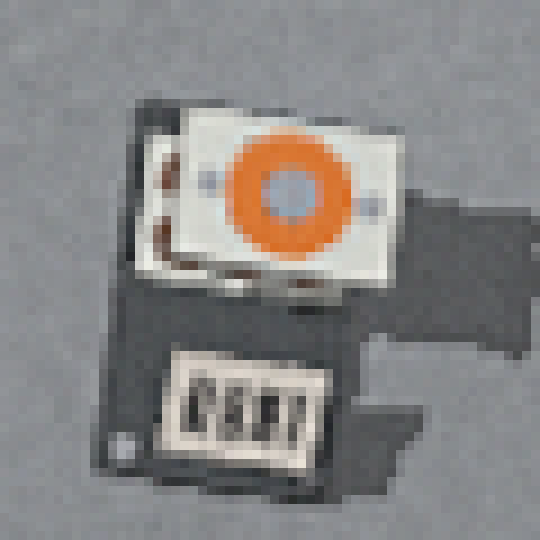

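View pics/tT.png

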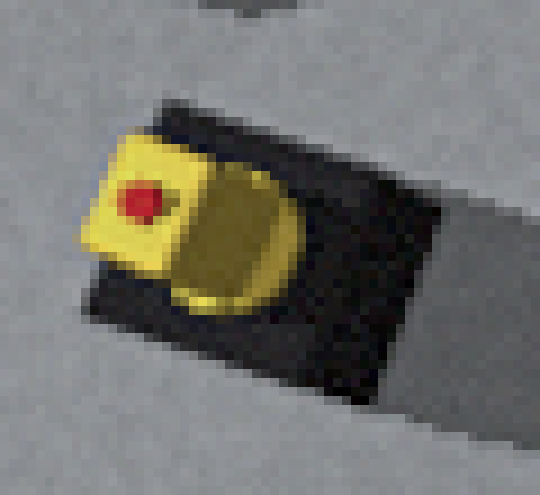

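View pics/sA.png

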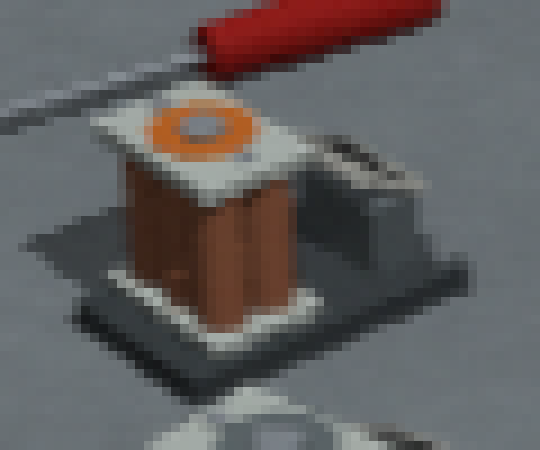

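View pics/sT.png

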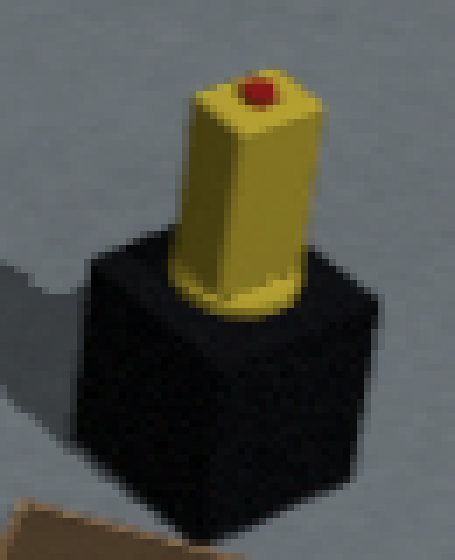

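```bash
cat > fit.py <<'E'
from h import *
def z2p(pts,f,o): return np.array(pts,float)/f-0.5+np.array(o)
tA=lambda p:z2p(p,9,(375,200)); sA=lambda p:z2p(p,9,(250,150)); tT=lambda p:z2p(p,9,(180,185)); sT=lambda p:z2p(p,7,(390,200))
def R(a): return np.array([[np.cos(a),-np.sin(a),0],[np.sin(a),np.cos(a),0],[0,0,1]])
FR=np.array([[48,33,80],[48,-33,80],[2,-33,80],[2,33,80]])/1e3
t=np.array([np.cos(np.radians(25)),0,np.sin(np.radians(25))]); c=np.array([-.038,0,.047])
LB=np.array([c+s*.016*t+[0,w*.023,0] for s,w in((1,1),(1,-1),(-1,-1),(-1,1))])
SP=np.array([[.025,0,.083]]); BS=np.array([[60,36,12],[-60,36,12],[-60,-36,12]])/1e3
obs=[("top",np.vstack([FR,LB,SP,BS]),tA([(187,108),(403,132),(388,287),(176,262),(175,347),(331,370),(319,474),(157,448),(291,194),(138,100),(92,470),(325,500)])),
 ("scene",np.vstack([SP,FR[[1-1,2+1,2]],BS[2]*[1,-1,1]*0+BS[2]])[:1],sA([(203,127)])),
 ("scene",FR[[0,3]],sA([(205,205),(315,143)])*1)]
# scene: camera right ~ (-x,+y): check below
def res(p,obs): return np.concatenate([(proj(n,L@R(p[2]).T+[p[0],p[1],0])-o).ravel() for n,L,o in obs])
if __name__=="__main__":
    for name,ob in(("top",obs[:1]),("scene+top",obs[:2]),):
        s=least_squares(res,[.46,-.29,0],args=(ob,),loss="soft_l1"); p=s.x
        print(name,p[:2].round(4),np.degrees(p[2]).round(2)); print(res(p,ob).reshape(-1,2).round(1).tolist())
        for k,L in(("spot",SP),("label",[c])): print(k,(np.array(L)@R(p[2]).T+[p[0],p[1],0]).round(4))
    print((np.array(proj("scene",FR@R(p[2]).T+[p[0],p[1],0])-[250,150]+.5)*9).round(), "pred frame corners zoom")
    print((np.array(proj("scene",LB@R(p[2]).T+[p[0],p[1],0])-[250,150]+.5)*9).round(), "pred label zoom")
    H=np.array([[18,14,121],[18,-14,121],[-18,-14,121],[-18,14,121]])/1e3+[0,0,.035]
    ot=tT([(128,130),(213,165),(172,278),(80,247)]); os=sT([(270,72),(325,108),(240,133),(195,97)])
    # assign by nearest
    for nm,ns in(("top",["top"]),("scene",["scene"]),("both",["top","scene"])):
        best=None
        for a0 in np.radians(np.arange(-90,90,15)):
            def r(p):
                o=[]
                for n in ns:
                    q=ot if n=="top" else os; pr=proj(n,H@R(p[2]).T+[p[0],p[1],0])
                    from scipy.optimize import linear_sum_assignment as l
                    i,j=l(((pr[:,None]-q[None])**2).sum(-1)); o.append((pr[i]-q[j]).ravel())
                return np.concatenate(o)
            s=least_squares(r,[.45,.3,a0]); 
            if best is None or s.cost<best.cost: best=s
        print("tester",nm,best.x[:2].round(4),np.degrees(best.x[2]).round(1),best.cost.round(2),best.fun.round(1))
    # stand top corners
    S=np.array([[35,35,80],[35,-35,80],[-35,-35,80],[-35,35,80]])/1e3
    q=tT([(172,100),(440,208),(368,402),(90,312)]);print("stand px->world z.08",[back("top",a,.08)[:2].round(4).tolist() for a in q])
    q=sT([(92,262),(378,298),(222,372)]);print("stand scene",[back("scene",a,.08)[:2].round(4).tolist() for a in q])
E
python3 fit.py
```

```text
top [ 0.4628 -0.291 ] -6.79
[[-0.3, -0.5], [0.2, 0.2], [0.3, -0.0], [-0.8, -0.7], [0.2, 0.6], [-0.3, 0.4], [-1.0, -0.4], [0.3, 0.2], [-0.2, -0.1], [0.2, -0.4], [0.8, 0.2], [0.4, 0.4]]
spot [[ 0.4877 -0.2939  0.083 ]]
label [[ 0.4251 -0.2865  0.047 ]]
scene+top [ 0.4629 -0.291 ] -6.81
[[-0.3, -0.5], [0.2, 0.2], [0.3, -0.1], [-0.8, -0.7], [0.3, 0.5], [-0.2, 0.3], [-1.0, -0.4], [0.3, 0.2], [-0.2, -0.1], [0.2, -0.4], [0.8, 0.2], [0.4, 0.4], [0.2, -0.1]]
spot [[ 0.4877 -0.294   0.083 ]]
label [[ 0.4252 -0.2865  0.047 ]]
[[209. 192.]
 [ 93. 121.]
 [202.  77.]
 [319. 147.]] pred frame corners zoom
[[364. 179.]
 [283. 130.]
 [350. 137.]
 [431. 185.]] pred label zoom
tester top [0.5028 0.2485] -17.5 0.57 [-0.2 -0.1  0.7 -0.5 -0.2  0.4 -0.3  0.3]
tester scene [0.5067 0.2497] -19.3 1.59 [ 0.2  0.9 -1.1 -0.1  0.5 -0.8  0.5 -0. ]
tester both [0.504  0.2487] -18.2 3.72 [-0.1 -0.6  0.7 -0.9 -0.3 -0.1 -0.4 -0.3  0.6  0.2 -0.8 -0.7  0.6 -1.5
  0.7 -0.8]
stand px->world z.08 [[0.5463, 0.2709], [0.5148, 0.1871], [0.456, 0.2046], [0.4812, 0.2901]]
stand scene [[0.528, 0.2065], [0.4806, 0.2904], [0.5493, 0.2722]]
```

Both views agree: spot (0.488,-0.294), label centre (0.425,-0.287), pack yaw -6.8°, tester (0.503,0.2485) with yaw about -18°. Now I move to above the stand.

{"fn": "play_rows", "kwargs": {
  "rows": [
    {"xyz": [0.01, 0.0125, 0.01], "rot": [0, 0, 0], "claw": 0.0878},
    {"xyz": [0.035, 0.044, 0.02], "rot": [0, 0, 0], "claw": 0.0878},
    {"xyz": [0.06, 0.075, 0.03], "rot": [0, 0, 0], "claw": 0.0878},
    {"xyz": [0.085, 0.106, 0.03], "rot": [0, 0, 0], "claw": 0.0878},
    {"xyz": [0.11, 0.137, 0.03], "rot": [0, 0, 0], "claw": 0.0878},
    {"xyz": [0.135, 0.169, 0.03], "rot": [0, 0, 0], "claw": 0.0878},
    {"xyz": [0.16, 0.2, 0.03], "rot": [0, 0, 0], "claw": 0.0878},
    {"xyz": [0.185, 0.231, 0.03], "rot": [0, 0, 0], "claw": 0.0878}
  ]
}}

```text
time_s: 1.97
eef_pos: [0.3303, -0.3489, 0.2537]
ee_rot: [3.117, 0.381, 0.002]
contact_force: [1.1, -1.1, 0.7]
width: 0.0876
```

{"fn": "play_rows", "kwargs": {
  "rows": [
    {"xyz": [0.015, 0.037, 0], "rot": [0, 0, -0.07], "claw": 0.0878},
    {"xyz": [0.03, 0.074, 0], "rot": [0, 0, -0.14], "claw": 0.0878},
    {"xyz": [0.045, 0.111, 0], "rot": [0, 0, -0.21], "claw": 0.0878},
    {"xyz": [0.06, 0.148, 0], "rot": [0, 0, -0.28], "claw": 0.0878},
    {"xyz": [0.075, 0.185, 0], "rot": [0, 0, -0.35], "claw": 0.0878},
    {"xyz": [0.09, 0.222, 0], "rot": [0, 0, -0.42], "claw": 0.0878},
    {"xyz": [0.105, 0.259, 0], "rot": [0, 0, -0.49], "claw": 0.0878},
    {"xyz": [0.12, 0.296, 0], "rot": [0, 0, -0.557], "claw": 0.0878}
  ]
}}

```text
time_s: 2.63
eef_pos: [0.4491, -0.0526, 0.2538]
ee_rot: [-3.102, 0.496, -0.003]
contact_force: [0.8, -0.6, 0.3]
width: 0.0878
```

{"fn": "play_rows", "kwargs": {
  "rows": [
    {"xyz": [0.006, 0.04, 0], "rot": [0, 0, 0], "claw": 0.0878},
    {"xyz": [0.012, 0.08, 0], "rot": [0, 0, 0], "claw": 0.0878},
    {"xyz": [0.02, 0.12, 0], "rot": [0, 0, 0], "claw": 0.0878},
    {"xyz": [0.03, 0.16, 0], "rot": [0, 0, 0], "claw": 0.0878},
    {"xyz": [0.04, 0.2, 0], "rot": [0, 0, 0], "claw": 0.0878},
    {"xyz": [0.048, 0.24, 0], "rot": [0, 0, 0], "claw": 0.0878},
    {"xyz": [0.052, 0.275, 0], "rot": [0, 0, 0], "claw": 0.0878},
    {"xyz": [0.054, 0.3, 0], "rot": [0, 0, 0], "claw": 0.0878}
  ]
}}

```text
time_s: 3.3
eef_pos: [0.5023, 0.2483, 0.253]
ee_rot: [-3.103, 0.487, 0.0]
contact_force: [0.4, -0.2, -0.4]
width: 0.0878
```

{"fn": "play_rows", "kwargs": {
  "rows": [
    {"xyz": [0, 0, 0], "rot": [0, 0, 0], "claw": 0.0878},
    {"xyz": [0, 0, -0.02], "rot": [0, 0, 0], "claw": 0.0878},
    {"xyz": [0, 0, -0.04], "rot": [0, 0, 0], "claw": 0.0878},
    {"xyz": [0, 0, -0.06], "rot": [0, 0, 0], "claw": 0.0878},
    {"xyz": [0, 0, -0.07], "rot": [0, 0, 0], "claw": 0.0878},
    {"xyz": [0, 0, -0.07], "rot": [0, 0, 0], "claw": 0.0878}
  ]
}}

```text
time_s: 3.8
eef_pos: [0.5019, 0.2438, 0.1803]
ee_rot: [3.101, -0.492, -0.006]
contact_force: [-0.3, -0.6, -1.2]
width: 0.0877
```

Run:
```python
from cell import monitor, camera
import cv2
s=monitor.observe(); print(s['eef_pos'],s['ee_rot'],s['joint_vel'].round(3),s['q'].round(2))
for n,(r,c) in(("scene",(130,370)),("top",(130,130))):
    p=camera(n)["color"][:,:,::-1]; cv2.imwrite(f"pics/{n}1.png",p); cv2.imwrite(f"pics/{n}1z.png",cv2.resize(p[r:r+160,c:c+140],None,fx=3.7,fy=3.7))
```

```text
[0.50188023 0.24382712 0.18029852] [ 3.10057169 -0.49165189 -0.00572653] [-0.    -0.01  -0.058  0.001  0.028  0.001] [ 0.39 -0.02  1.42 -0.    1.75  2.28]
```

View pics/scene1z.png

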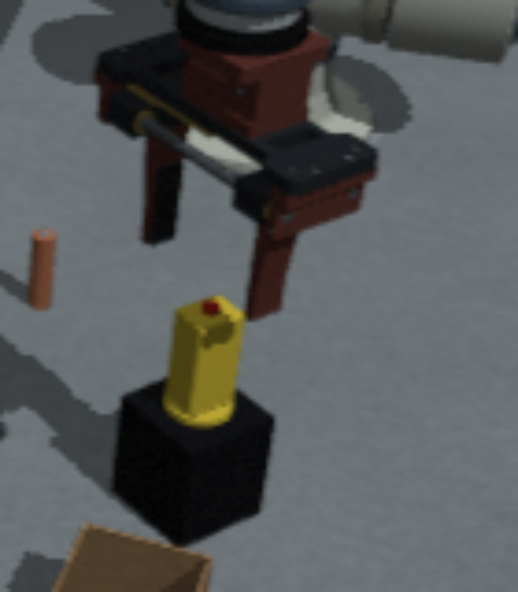

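View pics/top1z.png

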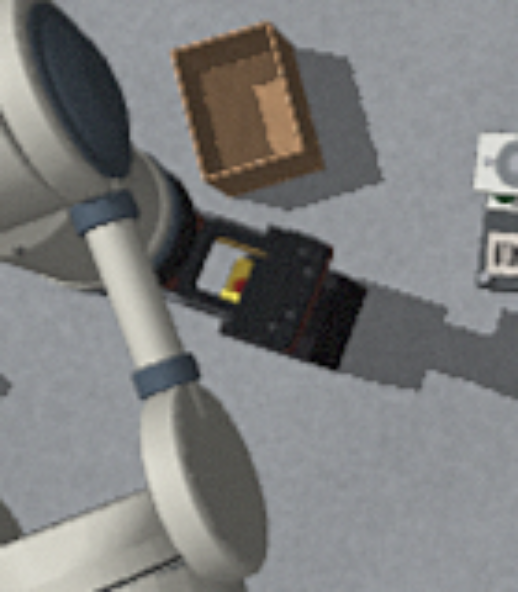

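The open fingers sit above the handle, straddling it. I correct 4.5 mm in y, then go down.

{"fn": "play_rows", "kwargs": {
  "rows": [
    {"xyz": [0.0015, 0.0045, 0], "rot": [0, 0, 0], "claw": 0.0878},
    {"xyz": [0.0015, 0.0045, -0.015], "rot": [0, 0, 0], "claw": 0.0878},
    {"xyz": [0.0015, 0.0045, -0.03], "rot": [0, 0, 0], "claw": 0.0878},
    {"xyz": [0.0015, 0.0045, -0.045], "rot": [0, 0, 0], "claw": 0.0878},
    {"xyz": [0.0015, 0.0045, -0.06], "rot": [0, 0, 0], "claw": 0.0878},
    {"xyz": [0.0015, 0.0045, -0.075], "rot": [0, 0, 0], "claw": 0.0878},
    {"xyz": [0.0015, 0.0045, -0.084], "rot": [0, 0, 0], "claw": 0.0878},
    {"xyz": [0.0015, 0.0045, -0.084], "rot": [0, 0, 0], "claw": 0.0878}
  ]
}}

```text
time_s: 4.57
eef_pos: [0.5043, 0.249, 0.0974]
ee_rot: [3.102, -0.491, -0.003]
contact_force: [-0.7, 0.1, -0.5]
width: 0.0879
```

{"fn": "play_rows", "kwargs": {
  "rows": [
    {"xyz": [0, 0, 0], "rot": [0, 0, 0], "claw": 0.06},
    {"xyz": [0, 0, 0], "rot": [0, 0, 0], "claw": 0.045}
  ],
  "newtons": 10
}}

```text
time_s: 4.73
eef_pos: [0.5055, 0.2494, 0.1003]
ee_rot: [-3.102, 0.491, -0.003]
contact_force: [-0.0, 0.0, 0.4]
width: 0.0779
```

Run:
```python
from cell import monitor, camera
import cv2
s=monitor.observe(); print(s['eef_pos'],s['ee_rot'],s['contact_force'],s['width'])
for n,(r,c) in(("scene",(130,370)),("top",(130,130))):
    p=camera(n)["color"][:,:,::-1]; cv2.imwrite(f"pics/{n}2.png",p); cv2.imwrite(f"pics/{n}2z.png",cv2.resize(p[r:r+160,c:c+140],None,fx=3.7,fy=3.7))
```

```text
[0.50546823 0.24942204 0.10029766] [-3.10169979e+00  4.91324292e-01 -3.05201255e-03] [-0.04271295  0.02687564  0.44204621] 0.0778787390242395
```

View pics/scene2z.png

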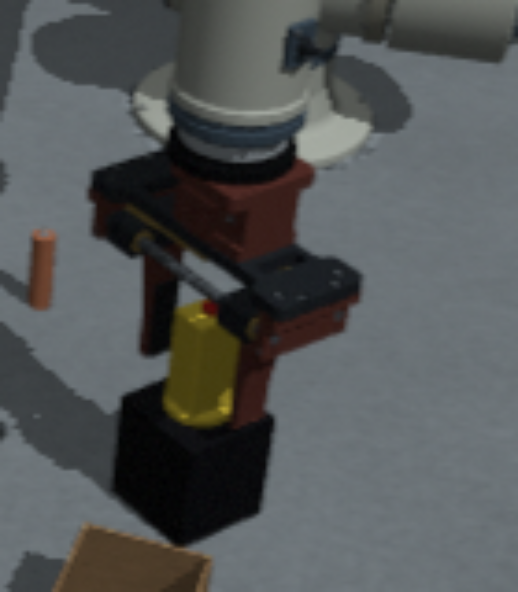

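The handle is between the fingers and clear of the flange. Closing.

{"fn": "play_rows", "kwargs": {
  "rows": [
    {"xyz": [0, 0, 0], "rot": [0, 0, 0], "claw": 0.035},
    {"xyz": [0, 0, 0], "rot": [0, 0, 0], "claw": 0.03},
    {"xyz": [0, 0, 0], "rot": [0, 0, 0], "claw": 0.02},
    {"xyz": [0, 0, 0], "rot": [0, 0, 0], "claw": 0.02},
    {"xyz": [0, 0, 0], "rot": [0, 0, 0], "claw": 0.02},
    {"xyz": [0, 0, 0], "rot": [0, 0, 0], "claw": 0.02}
  ],
  "newtons": 15
}}

```text
time_s: 5.33
eef_pos: [0.5048, 0.249, 0.0986]
ee_rot: [3.103, -0.492, -0.0]
contact_force: [0.5, -1.3, -0.0]
width: 0.0301
```

{"fn": "play_rows", "kwargs": {
  "rows": [
    {"xyz": [0, 0, 0], "rot": [0, 0, 0], "claw": 0.02},
    {"xyz": [0, 0, 0], "rot": [0, 0, 0], "claw": 0.02},
    {"xyz": [0, 0, 0], "rot": [0, 0, 0], "claw": 0.02},
    {"xyz": [0, 0, 0], "rot": [0, 0, 0], "claw": 0.02}
  ],
  "newtons": 35
}}

```text
time_s: 5.67
eef_pos: [0.5048, 0.249, 0.0986]
ee_rot: [3.103, -0.492, 0.0]
contact_force: [0.5, -0.6, 0.2]
width: 0.0275
```

{"fn": "play_rows", "kwargs": {
  "rows": [
    {"xyz": [0, 0, 0.006], "rot": [0, 0, 0], "claw": 0.02},
    {"xyz": [0, 0, 0.018], "rot": [0, 0, 0], "claw": 0.02},
    {"xyz": [0, 0, 0.034], "rot": [0, 0, 0], "claw": 0.02},
    {"xyz": [0, 0, 0.052], "rot": [0, 0, 0], "claw": 0.02},
    {"xyz": [0, 0, 0.072], "rot": [0, 0, 0], "claw": 0.02},
    {"xyz": [0, 0, 0.092], "rot": [0, 0, 0], "claw": 0.02},
    {"xyz": [0, 0, 0.11], "rot": [0, 0, 0], "claw": 0.02},
    {"xyz": [0, 0, 0.12], "rot": [0, 0, 0], "claw": 0.02}
  ]
}}

```text
time_s: 6.33
eef_pos: [0.5053, 0.2494, 0.2225]
ee_rot: [-3.101, 0.491, -0.006]
contact_force: [0.1, -0.5, -1.6]
width: 0.0277
```

{"fn": "play_rows", "kwargs": {
  "rows": [
    {"xyz": [0, 0, 0.01], "rot": [0, 0, 0], "claw": 0.02},
    {"xyz": [0, 0, 0.01], "rot": [0, 0, 0], "claw": 0.02},
    {"xyz": [0, 0, 0.01], "rot": [0, 0, 0], "claw": 0.02}
  ]
}}

```text
time_s: 6.58
eef_pos: [0.5048, 0.2492, 0.2287]
ee_rot: [-3.103, 0.491, -0.0]
contact_force: [0.5, 0.3, -2.0]
width: 0.0277
```

Run:
```python
from cell import monitor, camera, finder
import cv2
s=monitor.observe(); print(s['eef_pos'],s['ee_rot'],s['contact_force'],s['width'])
for n,(r,c) in(("scene",(130,370)),("top",(130,130))):
    P=camera(n);p=P["color"][:,:,::-1]; cv2.imwrite(f"pics/{n}3.png",p); cv2.imwrite(f"pics/{n}3z.png",cv2.resize(p[r:r+160,c:c+140],None,fx=3.7,fy=3.7))
    print(n,[(d["position"],d["confidence"]) for d in finder.place_of(P,"probe_tip")],[(d["position"],d["confidence"]) for d in finder.place_of(P,"tester")])
```

```text
[0.5048418  0.24915162 0.22870279] [-3.10268822e+00  4.91436765e-01 -3.64072615e-04] [ 0.51561187  0.32084043 -1.97957095] 0.02774211299092926
scene [([428.1, 213.0], 0.51)] [([425.5, 211.5], 0.88), ([274.5, 155.4], 0.18)]
top [] []
```

View pics/scene3z.png

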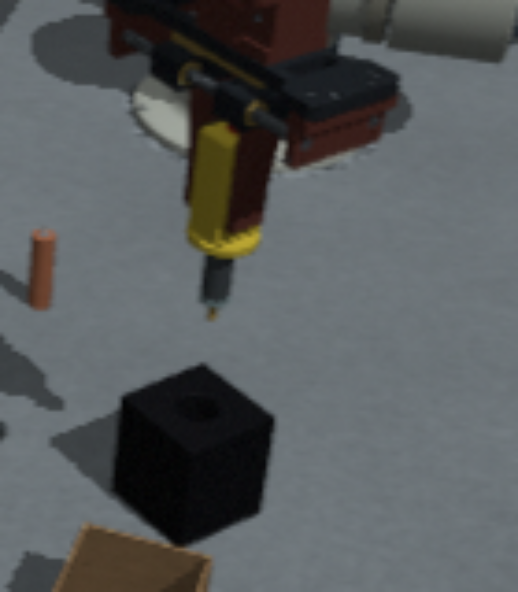

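Run:
```python
from h import *
cx,cy,cz=.5048,.2492,.2287
for dz in(-.0776,-.0636,-.0186,-.0126,.0574):
    p=proj("scene",[cx,cy,cz+dz])[0]; print(dz,p.round(1),((p-[370,130]+.5)*3.7).round())
a=cv2.imread("pics/scene3.png")[155:225,410:450]
cv2.imwrite("pics/s3zz.png",cv2.resize(a,None,fx=8,fy=8,interpolation=cv2.INTER_NEAREST))
```

```text
-0.0776 [426.3 215.4] [210. 318.]
-0.0636 [427.  210.4] [213. 299.]
-0.0186 [429.2 193.9] [221. 238.]
-0.0126 [429.5 191.6] [222. 230.]
0.0574 [433.1 164.3] [235. 129.]
```

View pics/s3zz.png

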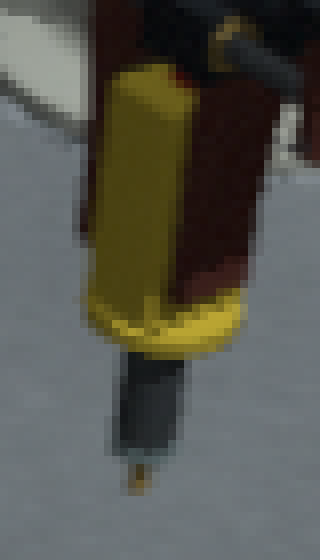

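The tester is out of the stand and upright, with its tip at (427,216) against a predicted (426.3,215.4). Moving towards the label.

{"fn": "play_rows", "kwargs": {
  "rows": [
    {"xyz": [-0.002, -0.01, 0.003], "rot": [0, 0, 0], "claw": 0.02},
    {"xyz": [-0.007, -0.035, 0.008], "rot": [0, 0, 0], "claw": 0.02},
    {"xyz": [-0.013, -0.07, 0.01], "rot": [0, 0, 0], "claw": 0.02},
    {"xyz": [-0.02, -0.106, 0.01], "rot": [0, 0, 0], "claw": 0.02},
    {"xyz": [-0.026, -0.142, 0.01], "rot": [0, 0, 0], "claw": 0.02},
    {"xyz": [-0.032, -0.178, 0.01], "rot": [0, 0, 0], "claw": 0.02},
    {"xyz": [-0.038, -0.214, 0.01], "rot": [0, 0, 0], "claw": 0.02},
    {"xyz": [-0.045, -0.25, 0.01], "rot": [0, 0, 0], "claw": 0.02}
  ]
}}

```text
time_s: 7.55
eef_pos: [0.4588, -0.003, 0.2388]
ee_rot: [3.103, -0.492, 0.001]
contact_force: [-0.0, -0.8, -1.8]
width: 0.0274
```

{"fn": "play_rows", "kwargs": {
  "rows": [
    {"xyz": [-0.009, -0.036, 0], "rot": [0, 0, 0], "claw": 0.02},
    {"xyz": [-0.018, -0.072, 0], "rot": [0, 0, 0], "claw": 0.02},
    {"xyz": [-0.027, -0.108, 0], "rot": [0, 0, 0], "claw": 0.02},
    {"xyz": [-0.037, -0.144, 0], "rot": [0, 0, 0], "claw": 0.02},
    {"xyz": [-0.047, -0.18, 0], "rot": [0, 0, 0], "claw": 0.02},
    {"xyz": [-0.057, -0.214, 0], "rot": [0, 0, 0], "claw": 0.02},
    {"xyz": [-0.067, -0.245, 0], "rot": [0, 0, 0], "claw": 0.02},
    {"xyz": [-0.075, -0.27, 0], "rot": [0, 0, 0], "claw": 0.02}
  ]
}}

```text
time_s: 8.22
eef_pos: [0.3829, -0.2733, 0.2388]
ee_rot: [3.102, -0.494, -0.0]
contact_force: [0.1, -0.6, -0.9]
width: 0.028
```

{"fn": "play_rows", "kwargs": {
  "rows": [
    {"xyz": [-0.001, -0.001, -0.003], "rot": [-0.003, -0.025, 0], "claw": 0.02},
    {"xyz": [-0.003, -0.002, -0.01], "rot": [-0.01, -0.085, 0], "claw": 0.02},
    {"xyz": [-0.006, -0.003, -0.022], "rot": [-0.019, -0.16, 0], "claw": 0.02},
    {"xyz": [-0.009, -0.005, -0.034], "rot": [-0.028, -0.235, 0], "claw": 0.02},
    {"xyz": [-0.011, -0.006, -0.046], "rot": [-0.037, -0.31, 0], "claw": 0.02},
    {"xyz": [-0.013, -0.007, -0.056], "rot": [-0.045, -0.375, 0], "claw": 0.02},
    {"xyz": [-0.015, -0.008, -0.064], "rot": [-0.05, -0.415, 0], "claw": 0.02},
    {"xyz": [-0.016, -0.009, -0.07], "rot": [-0.0516, -0.433, 0], "claw": 0.02}
  ]
}}

```text
time_s: 8.88
eef_pos: [0.3675, -0.2794, 0.1673]
ee_rot: [-3.013, 0.479, -0.678]
contact_force: [0.5, -0.3, -1.4]
width: 0.0276
```

{"fn": "play_rows", "kwargs": {
  "rows": [
    {"xyz": [0, 0, 0], "rot": [0, 0, 0], "claw": 0.02},
    {"xyz": [0, 0, 0], "rot": [0, 0, 0], "claw": 0.02},
    {"xyz": [0, 0, 0], "rot": [0, 0, 0], "claw": 0.02}
  ]
}}

```text
time_s: 9.13
eef_pos: [0.3691, -0.28, 0.1696]
ee_rot: [-3.014, 0.477, -0.676]
contact_force: [-0.5, 0.2, -1.1]
width: 0.0279
```

```bash
cat > look.py <<'E'
import sys
from cell import monitor, camera, finder
from h import *
from scipy.spatial.transform import Rotation as Ro
k=sys.argv[1]
s=monitor.observe(); p=s['eef_pos']; z=Ro.from_rotvec(s['ee_rot']).apply([0,0,1]); nose=p+.0636*z
print(s['time_s'],p.round(4),s['ee_rot'].round(3),'f',s['contact_force'].round(2),s['width'],s['joint_vel'].round(3),s['q'].round(2))
a=np.radians(-6.8); n=np.array([-np.sin(np.radians(25))*np.cos(a),-np.sin(np.radians(25))*np.sin(a),np.cos(np.radians(25))]); L=np.array([.4252,-.2865,.047])
d=-((nose-L)@n)/(z@n); hit=nose+d*z
print("nose",nose.round(4),"ang",np.degrees(np.arccos(-z@n)).round(2),"dist",d.round(4),"miss",(hit-L).round(4),"rotfix",(np.cross(-z,n)).round(4))
print("tip",(nose+.014*z).round(4), "tilt from vertical deg",np.degrees(np.arccos(-z[2])).round(2),np.cross(-z,[0,0,1]).round(4))
for nme,(r,c) in(("scene",(90,220)),("top",(140,340))):
    P=camera(nme);im=P["color"][:,:,::-1]; cv2.imwrite(f"pics/{nme}{k}.png",im); cv2.imwrite(f"pics/{nme}{k}z.png",cv2.resize(im[r:r+130,c:c+130],None,fx=4.5,fy=4.5))
    print(nme,"pred tip",proj(nme,nose+.014*z).round(1),"nose",proj(nme,nose).round(1),"handle top",proj(nme,p-.0574*z).round(1))
    print([(np.round(d["position"],1),round(d["confidence"],2)) for d in finder.place_of(P,"probe_tip")],[(np.round(d["position"],1),round(d["confidence"],2)) for d in finder.place_of(P,"tester")])
E
python3 look.py 4
```

```text
9.1333 [ 0.3691 -0.28    0.1696] [-3.014  0.477 -0.676] f [-0.54  0.2  -1.13] 0.027935718810816527 [ 0.007  0.011 -0.012  0.003 -0.002 -0.002] [-0.97 -0.64  1.99  0.32  1.5   0.94]
nose [ 0.3958 -0.2832  0.112 ] ang 0.03 dist 0.0714 miss [ 0.0006 -0.0003  0.0003] rotfix [ 0.0005 -0.0001  0.0002]
tip [ 0.4017 -0.2839  0.0993] tilt from vertical deg 25.0 [ 0.0506  0.4195 -0.    ]
scene pred tip [[294.3 149.8]] nose [[295.7 145.6]] handle top [[307.5 108.2]]
[] [(array([294.2, 146.3]), 0.63)]
top pred tip [[404.9 253.3]] nose [[405.7 255.4]] handle top [[414.  277.1]]
[(array([327.3, 248. ]), 0.64)] [(array([429.6, 162.5]), 0.53), (array([407., 251.]), 0.45)]
```

View pics/scene4z.png

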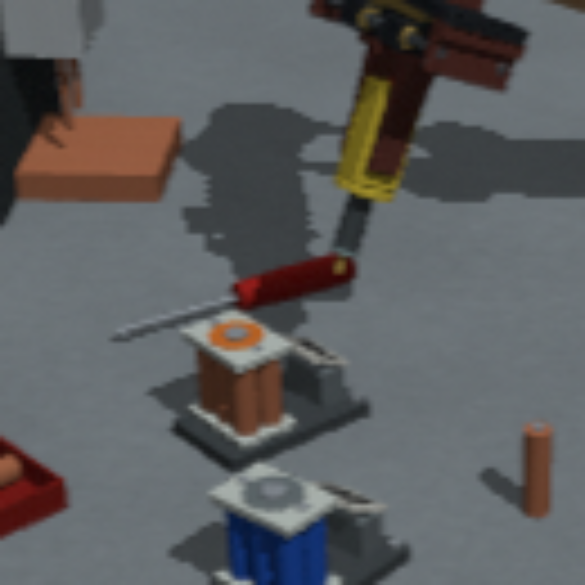

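View pics/top4z.png

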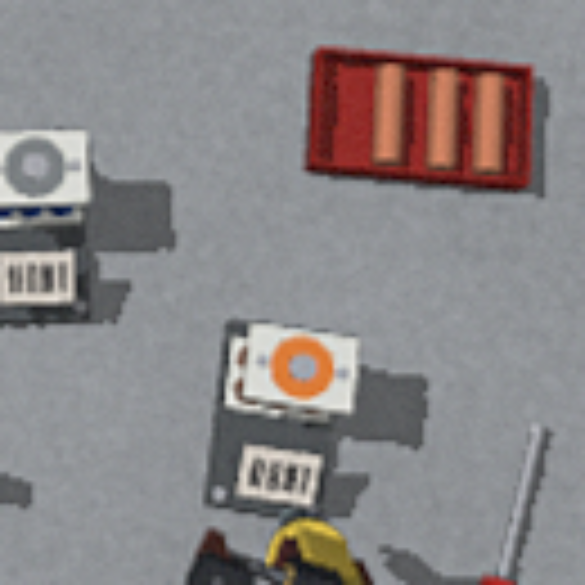

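Seen in the scene view, the tip at about (295.3,148.8) is within 1 px of the prediction (294.3,149.8). The axis is on the label centre, at a distance of 71 mm. Holding still.

{"fn": "play_rows", "kwargs": {
  "rows": [
    {"xyz": [0, 0, 0], "rot": [0, 0, 0], "claw": 0.02},
    {"xyz": [0, 0, 0], "rot": [0, 0, 0], "claw": 0.02},
    {"xyz": [0, 0, 0], "rot": [0, 0, 0], "claw": 0.02},
    {"xyz": [0, 0, 0], "rot": [0, 0, 0], "claw": 0.02},
    {"xyz": [0, 0, 0], "rot": [0, 0, 0], "claw": 0.02},
    {"xyz": [0, 0, 0], "rot": [0, 0, 0], "claw": 0.02},
    {"xyz": [0, 0, 0], "rot": [0, 0, 0], "claw": 0.02},
    {"xyz": [0, 0, 0], "rot": [0, 0, 0], "claw": 0.02}
  ]
}}

```text
time_s: 10.1
eef_pos: [0.3687, -0.2799, 0.1686]
ee_rot: [-3.014, 0.477, -0.676]
contact_force: [0.6, -0.0, -1.3]
width: 0.0277
```

{"fn": "play_rows", "kwargs": {
  "rows": [
    {"xyz": [0, 0, 0], "rot": [0, 0, 0], "claw": 0.02},
    {"xyz": [0, 0, 0], "rot": [0, 0, 0], "claw": 0.02},
    {"xyz": [0, 0, 0], "rot": [0, 0, 0], "claw": 0.02},
    {"xyz": [0, 0, 0], "rot": [0, 0, 0], "claw": 0.02},
    {"xyz": [0, 0, 0], "rot": [0, 0, 0], "claw": 0.02},
    {"xyz": [0, 0, 0], "rot": [0, 0, 0], "claw": 0.02},
    {"xyz": [0, 0, 0], "rot": [0, 0, 0], "claw": 0.02},
    {"xyz": [0, 0, 0], "rot": [0, 0, 0], "claw": 0.02}
  ]
}}

```text
time_s: 10.77
eef_pos: [0.3687, -0.2799, 0.1686]
ee_rot: [-3.013, 0.477, -0.675]
contact_force: [0.5, 0.5, -1.9]
width: 0.0279
```

```bash
python3 look.py 5; python3 -c "
import cv2
a=cv2.imread('pics/scene5.png')[95:160,275:325]
cv2.imwrite('pics/s5zz.png',cv2.resize(a,None,fx=9,fy=9,interpolation=cv2.INTER_NEAREST))"
```

```text
10.7667 [ 0.3687 -0.2799  0.1686] [-3.013  0.477 -0.675] f [ 0.52  0.54 -1.86] 0.027865221126823613 [-0.    -0.     0.001 -0.002  0.     0.   ] [-0.97 -0.64  1.99  0.32  1.5   0.94]
nose [ 0.3954 -0.2831  0.111 ] ang 0.02 dist 0.0707 miss [-0.0001 -0.0001 -0.0001] rotfix [-0.0001 -0.0003 -0.    ]
tip [ 0.4013 -0.2838  0.0983] tilt from vertical deg 24.98 [ 0.05    0.4194 -0.    ]
scene pred tip [[294.4 150.1]] nose [[295.8 145.9]] handle top [[307.6 108.5]]
[] [(array([298.2, 144.9]), 0.76)]
top pred tip [[404.7 253.4]] nose [[405.6 255.6]] handle top [[413.9 277.2]]
[(array([444.5, 265. ]), 0.58), (array([202.6, 163.1]), 0.17)] [(array([405.6, 257. ]), 0.57)]
```

View pics/s5zz.png

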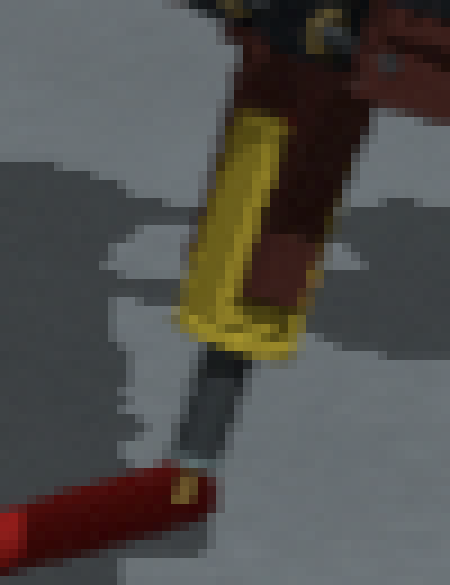

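The plunger tip at (294.7,150.1) matches the prediction (294.4,150.1), and the tester held steady for 1.6 s. Now upright, above the spot.

{"fn": "play_rows", "kwargs": {
  "rows": [
    {"xyz": [0, 0, 0.01], "rot": [0, 0, 0], "claw": 0.02},
    {"xyz": [0.003, 0, 0.03], "rot": [0.003, 0.03, 0], "claw": 0.02},
    {"xyz": [0.015, -0.002, 0.05], "rot": [0.012, 0.1, 0], "claw": 0.02},
    {"xyz": [0.035, -0.004, 0.06], "rot": [0.023, 0.19, 0], "claw": 0.02},
    {"xyz": [0.06, -0.007, 0.06], "rot": [0.034, 0.28, 0], "claw": 0.02},
    {"xyz": [0.085, -0.01, 0.06], "rot": [0.043, 0.36, 0], "claw": 0.02},
    {"xyz": [0.105, -0.0125, 0.06], "rot": [0.049, 0.41, 0], "claw": 0.02},
    {"xyz": [0.119, -0.014, 0.06], "rot": [0.0513, 0.433, 0], "claw": 0.02}
  ]
}}

```text
time_s: 11.73
eef_pos: [0.4907, -0.2935, 0.228]
ee_rot: [-3.103, 0.489, 0.004]
contact_force: [-0.2, 0.2, -2.0]
width: 0.0279
```

{"fn": "play_rows", "kwargs": {
  "rows": [
    {"xyz": [0, 0, 0], "rot": [0, 0, 0], "claw": 0.02},
    {"xyz": [0, 0, -0.01], "rot": [0, 0, 0], "claw": 0.02},
    {"xyz": [0, 0, -0.025], "rot": [0, 0, 0], "claw": 0.02},
    {"xyz": [0, 0, -0.037], "rot": [0, 0, 0], "claw": 0.02},
    {"xyz": [0, 0, -0.04], "rot": [0, 0, 0], "claw": 0.02},
    {"xyz": [0, 0, -0.04], "rot": [0, 0, 0], "claw": 0.02},
    {"xyz": [0, 0, -0.04], "rot": [0, 0, 0], "claw": 0.02},
    {"xyz": [0, 0, -0.04], "rot": [0, 0, 0], "claw": 0.02}
  ]
}}

```text
time_s: 12.4
eef_pos: [0.4876, -0.2942, 0.1899]
ee_rot: [3.102, -0.492, 0.003]
contact_force: [0.4, -0.3, -1.1]
width: 0.0276
```

```bash
python3 look.py 6; python3 -c "
import cv2
a=cv2.imread('pics/scene6.png')[110:200,240:315]
cv2.imwrite('pics/s6zz.png',cv2.resize(a,None,fx=6.5,fy=6.5,interpolation=cv2.INTER_NEAREST))"
```

```text
12.4 [ 0.4876 -0.2942  0.1899] [ 3.102e+00 -4.920e-01  3.000e-03] f [ 0.39 -0.32 -1.08] 0.027620098405869313 [ 0.003  0.006 -0.011  0.001 -0.001  0.001] [-0.6   0.    1.38 -0.    1.76  1.28]
nose [ 0.4877 -0.2943  0.1263] ang 24.89 dist 0.0499 miss [ 0.0626 -0.0078  0.0294] rotfix [-0.0488 -0.4181  0.0005]
tip [ 0.4878 -0.2943  0.1123] tilt from vertical deg 0.12 [ 0.0014  0.0017 -0.    ]
scene pred tip [[271.6 154.9]] nose [[271.3 150.8]] handle top [[268.8 113.1]]
[(array([287.3, 215.5]), 0.32)] [(array([270.5, 148.8]), 0.83), (array([211.1, 199.6]), 0.29)]
top pred tip [[409.2 219.6]] nose [[410.4 219. ]] handle top [[422.6 212.5]]
[(array([348.1, 194.2]), 0.44)] [(array([412.5, 218. ]), 0.47)]
```

View pics/s6zz.png

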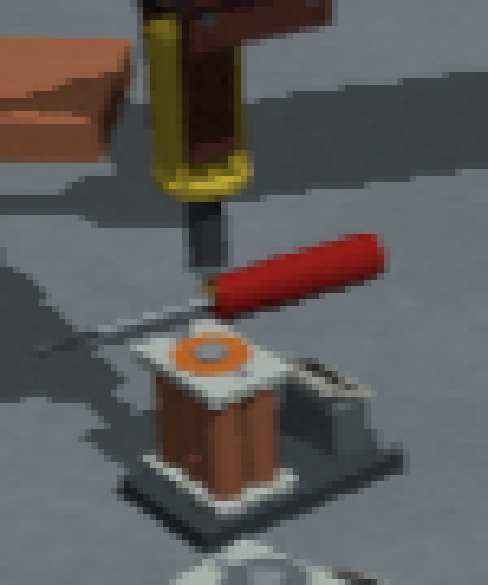

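View pics/top6z.png

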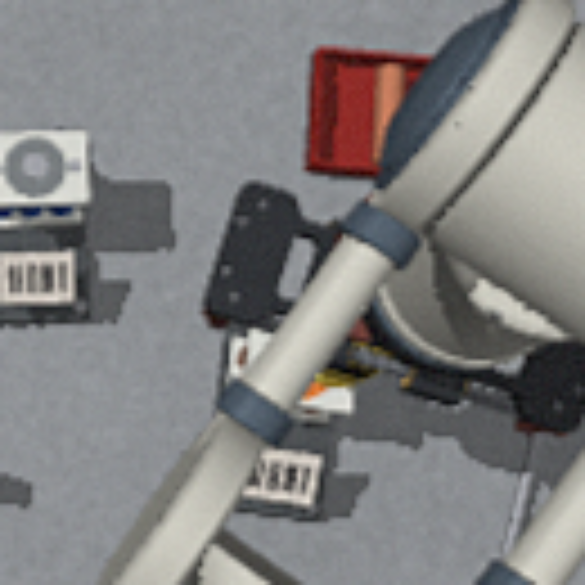

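The tip at (272.0,154.1) sits over the pad, whose centre is at (272.0,163.7) in the scene view. Going down slowly.

{"fn": "play_rows", "kwargs": {
  "rows": [
    {"xyz": [0, 0, -0.004], "rot": [0, 0, 0], "claw": 0.02},
    {"xyz": [0, 0, -0.008], "rot": [0, 0, 0], "claw": 0.02},
    {"xyz": [0, 0, -0.012], "rot": [0, 0, 0], "claw": 0.02},
    {"xyz": [0, 0, -0.016], "rot": [0, 0, 0], "claw": 0.02},
    {"xyz": [0, 0, -0.019], "rot": [0, 0, 0], "claw": 0.02},
    {"xyz": [0, 0, -0.022], "rot": [0, 0, 0], "claw": 0.02},
    {"xyz": [0, 0, -0.023], "rot": [0, 0, 0], "claw": 0.02},
    {"xyz": [0, 0, -0.023], "rot": [0, 0, 0], "claw": 0.02}
  ]
}}

```text
time_s: 13.37
eef_pos: [0.4876, -0.2938, 0.1652]
ee_rot: [-3.103, 0.491, 0.001]
contact_force: [0.2, 0.4, -1.9]
width: 0.0277
```

{"fn": "play_rows", "kwargs": {
  "rows": [
    {"xyz": [0, 0, 0], "rot": [0, 0, 0], "claw": 0.02},
    {"xyz": [0, 0, 0], "rot": [0, 0, 0], "claw": 0.02},
    {"xyz": [0, 0, 0], "rot": [0, 0, 0], "claw": 0.02}
  ]
}}

```text
time_s: 13.62
eef_pos: [0.4878, -0.294, 0.1659]
ee_rot: [3.102, -0.491, 0.001]
contact_force: [-0.1, 0.2, -0.9]
width: 0.0279
```

{"fn": "play_rows", "kwargs": {
  "rows": [
    {"xyz": [0, 0, -0.0005], "rot": [0, 0, 0], "claw": 0.02},
    {"xyz": [0, 0, -0.001], "rot": [0, 0, 0], "claw": 0.02},
    {"xyz": [0, 0, -0.002], "rot": [0, 0, 0], "claw": 0.02},
    {"xyz": [0, 0, -0.002], "rot": [0, 0, 0], "claw": 0.02}
  ]
}}

```text
time_s: 13.95
eef_pos: [0.4877, -0.2939, 0.1634]
ee_rot: [3.103, -0.491, -0.0]
contact_force: [-0.9, -0.3, -1.5]
width: 0.0279
```

```bash
python3 look.py 7; python3 -c "
import cv2
a=cv2.imread('pics/scene7.png')[120:190,245:305]
cv2.imwrite('pics/s7zz.png',cv2.resize(a,None,fx=8,fy=8,interpolation=cv2.INTER_NEAREST))"
```

```text
13.95 [ 0.4877 -0.2939  0.1634] [ 3.103 -0.491 -0.   ] f [-0.87 -0.28 -1.52] 0.027905938489540556 [-0.001  0.    -0.     0.001  0.003 -0.001] [-0.6   0.    1.42 -0.    1.71  1.28]
nose [ 0.4877 -0.2939  0.0998] ang 25.01 dist 0.0235 miss [ 0.0625 -0.0074  0.0293] rotfix [-4.990e-02 -4.199e-01  1.000e-04]
tip [ 0.4877 -0.2939  0.0858] tilt from vertical deg 0.02 [ 0.0001 -0.0003  0.    ]
scene pred tip [[272.3 162.7]] nose [[272.  158.6]] handle top [[269.4 121.7]]
[] [(array([271.6, 159.2]), 0.72), (array([380.5, 210. ]), 0.26)]
top pred tip [[406.9 220.9]] nose [[408.  220.2]] handle top [[419.6 214. ]]
[] [(array([411.6, 222.3]), 0.6)]
```

View pics/s7zz.png

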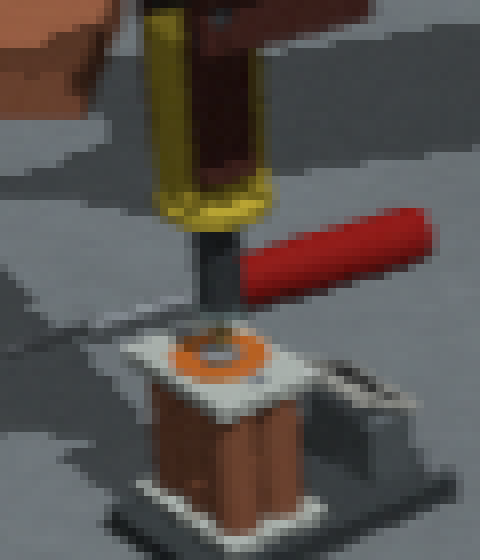

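The tip is about 3 mm above the middle of the pad. Now 1 mm steps, watching the force.

{"fn": "play_rows", "kwargs": {
  "rows": [
    {"xyz": [0, 0, -0.0005], "rot": [0, 0, 0], "claw": 0.02},
    {"xyz": [0, 0, -0.001], "rot": [0, 0, 0], "claw": 0.02},
    {"xyz": [0, 0, -0.001], "rot": [0, 0, 0], "claw": 0.02}
  ]
}}

```text
time_s: 14.5
eef_pos: [0.4877, -0.2939, 0.1624]
ee_rot: [3.103, -0.491, -0.0]
contact_force: [-0.2, -0.1, -1.9]
width: 0.0278
```

{"fn": "play_rows", "kwargs": {
  "rows": [
    {"xyz": [0, 0, -0.0005], "rot": [0, 0, 0], "claw": 0.02},
    {"xyz": [0, 0, -0.001], "rot": [0, 0, 0], "claw": 0.02},
    {"xyz": [0, 0, -0.001], "rot": [0, 0, 0], "claw": 0.02}
  ]
}}

```text
time_s: 14.75
eef_pos: [0.4877, -0.2939, 0.1615]
ee_rot: [3.103, -0.491, -0.0]
contact_force: [0.0, 0.2, -1.1]
width: 0.0279
```

{"fn": "play_rows", "kwargs": {
  "rows": [
    {"xyz": [0, 0, -0.0005], "rot": [0, 0, 0], "claw": 0.02},
    {"xyz": [0, 0, -0.001], "rot": [0, 0, 0], "claw": 0.02},
    {"xyz": [0, 0, -0.001], "rot": [0, 0, 0], "claw": 0.02}
  ]
}}

```text
time_s: 15.0
eef_pos: [0.4878, -0.2939, 0.1606]
ee_rot: [3.103, -0.491, 0.0]
contact_force: [0.3, 0.2, -2.0]
width: 0.0283
```

{"fn": "play_rows", "kwargs": {
  "rows": [
    {"xyz": [0, 0, -0.0005], "rot": [0, 0, 0], "claw": 0.02},
    {"xyz": [0, 0, -0.001], "rot": [0, 0, 0], "claw": 0.02},
    {"xyz": [0, 0, -0.001], "rot": [0, 0, 0], "claw": 0.02}
  ]
}}

```text
time_s: 15.25
eef_pos: [0.4878, -0.2939, 0.1599]
ee_rot: [3.102, -0.491, 0.001]
contact_force: [0.2, 0.0, 0.7]
width: 0.0277
```

Contact came at z≈0.160, as the geometry predicted (0.1606). Pressing about 4.5 mm further.

{"fn": "play_rows", "kwargs": {
  "rows": [
    {"xyz": [0, 0, -0.0005], "rot": [0, 0, 0], "claw": 0.02},
    {"xyz": [0, 0, -0.001], "rot": [0, 0, 0], "claw": 0.02},
    {"xyz": [0, 0, -0.0015], "rot": [0, 0, 0], "claw": 0.02},
    {"xyz": [0, 0, -0.002], "rot": [0, 0, 0], "claw": 0.02},
    {"xyz": [0, 0, -0.002], "rot": [0, 0, 0], "claw": 0.02}
  ]
}}

```text
time_s: 15.67
eef_pos: [0.4878, -0.294, 0.1577]
ee_rot: [3.103, -0.491, 0.0]
contact_force: [-1.5, 0.8, 2.4]
width: 0.0277
```

{"fn": "play_rows", "kwargs": {
  "rows": [
    {"xyz": [0, 0, -0.0005], "rot": [0, 0, 0], "claw": 0.02},
    {"xyz": [0, 0, -0.001], "rot": [0, 0, 0], "claw": 0.02},
    {"xyz": [0, 0, -0.0015], "rot": [0, 0, 0], "claw": 0.02},
    {"xyz": [0, 0, -0.0015], "rot": [0, 0, 0], "claw": 0.02},
    {"xyz": [0, 0, -0.0015], "rot": [0, 0, 0], "claw": 0.02}
  ]
}}

```text
time_s: 16.08
eef_pos: [0.4878, -0.2939, 0.1563]
ee_rot: [3.103, -0.491, 0.0]
contact_force: [-0.5, 0.7, 2.2]
width: 0.0277
```

{"fn": "play_rows", "kwargs": {
  "rows": [
    {"xyz": [0, 0, -0.0005], "rot": [0, 0, 0], "claw": 0.02},
    {"xyz": [0, 0, -0.0005], "rot": [0, 0, 0], "claw": 0.02},
    {"xyz": [0, 0, -0.0005], "rot": [0, 0, 0], "claw": 0.02}
  ]
}}

```text
time_s: 16.33
eef_pos: [0.4878, -0.294, 0.1557]
ee_rot: [3.103, -0.491, 0.0]
contact_force: [-0.5, 0.7, 3.3]
width: 0.0277
```

{"fn": "play_rows", "kwargs": {
  "rows": [
    {"xyz": [0, 0, 0], "rot": [0, 0, 0], "claw": 0.02}
  ]
}}

```text
time_s: 16.42
eef_pos: [0.4878, -0.294, 0.1557]
ee_rot: [3.103, -0.491, 0.0]
contact_force: [-0.1, 0.3, 3.0]
width: 0.0281
```

{"fn": "play_rows", "kwargs": {
  "rows": [
    {"xyz": [0, 0, 0], "rot": [0, 0, 0], "claw": 0.02}
  ]
}}

```text
time_s: 16.5
eef_pos: [0.4878, -0.294, 0.1557]
ee_rot: [3.103, -0.491, 0.0]
contact_force: [-0.2, -0.1, 3.0]
width: 0.0277
```

```bash
python3 look.py 8; python3 -c "
import cv2
a=cv2.imread('pics/scene8.png')[120:190,245:305]
cv2.imwrite('pics/s8zz.png',cv2.resize(a,None,fx=8,fy=8,interpolation=cv2.INTER_NEAREST))"
```

```text
16.5 [ 0.4878 -0.294   0.1557] [ 3.103 -0.491  0.   ] f [-0.22 -0.14  3.03] 0.0277003146560243 [-0.001 -0.     0.     0.001  0.001  0.001] [-0.6   0.01  1.44 -0.    1.7   1.28]
nose [ 0.4878 -0.294   0.0921] ang 24.99 dist 0.0157 miss [ 0.0626 -0.0075  0.0294] rotfix [-4.970e-02 -4.195e-01  2.000e-04]
tip [ 0.4878 -0.294   0.0781] tilt from vertical deg 0.02 [ 0.0004  0.0001 -0.    ]
scene pred tip [[272.4 164.9]] nose [[272.1 160.9]] handle top [[269.5 124.1]]
[] [(array([274.1, 162.1]), 0.81)]
top pred tip [[406.3 221.2]] nose [[407.4 220.5]] handle top [[418.8 214.4]]
[] [(array([409.4, 221.1]), 0.46)]
```

View pics/s8zz.png

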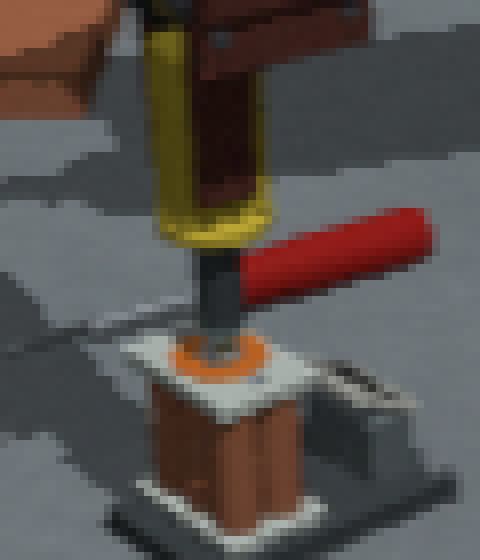

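View pics/scene8.png

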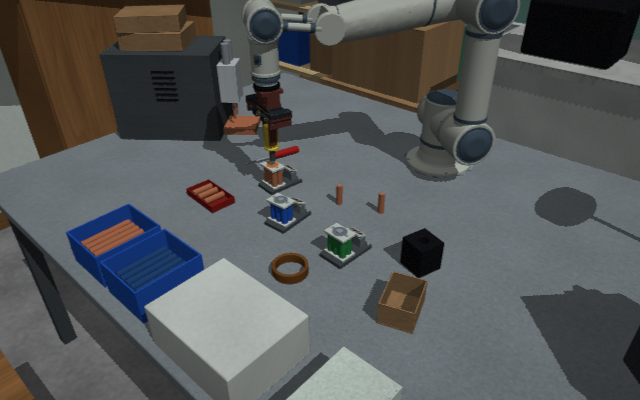

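The nose is centred in the ring and the plunger is partly in. The push is about 4.6 N net, which is about 5 mm in, and everything else is where it was. Handing in.

```bash
python3 -c "
from cell import job
print(job.close_job())"
```

```text
the job is handed in; nothing more can be done
None
```

I took the tester out of its stand, held it on the label of the orange-ring pack, then stood it upright on the steel spot. I handed the job in at about 16.5 s with the gripper still holding it there.

- **Label reading:** the nose stayed about 71 mm from the label for 1.6 s. By the arm's own pose readings it was square to within 0.1° and on the label's centre to within 1 mm. The plunger tip appeared in the scene image within 1 px of where I predicted. I have no direct signal that the label was read.
- **Pressing:** contact came at a tool height of about 0.160 m, where the geometry put it. The tester is within 0.1° of upright and centred on the spot to within about 1 mm by the fit. The steady push is about 4.6 N, so the plunger is about 5 mm in. The wrist reading never rose above 3.3 N.
- **Other things:** in the last scene picture the other two packs and the loose things look unmoved.

**Weaker checks:** the network that finds the plunger tip mostly missed it or pointed at something else, so I relied on pixel positions read by eye. The arm hid the spot in the top view during pressing, so only the scene camera confirms that placement. The force reading varies by about 0.5 N, so the plunger depth is good to about 1 mm.

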